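# Draw one die plate from the tool crate and spot-test it

## Robot

A 7-joint arm with a two-finger parallel gripper is mounted at the origin on the work surface. World frame = base frame: x ahead of the robot, y to its left, z up, the work surface at z = 0. Lengths are in mm, angles in rad, forces in N, time in s.
With the tool pointing down it reaches from about 425 to 950 mm from the base axis. Payload 4.7 kg.
Tool frame: the origin (TCP) lies between the finger pads; the fingertips stand 8 mm ahead of it and the grasp point (between the pads) lies 11 mm behind it; x points along the fingers, y is the direction in which the jaws open and shut, and the axes are right-handed (so a half turn about x gives the same grasp; the last joint's range is limited). The gripper opens to 85 mm and grips with 20 to 120 N. Pads are 22 mm wide; open, the fingers measure 114 mm over their backs; the gripper's body (76 mm by 85 mm) begins 54 mm behind the grasp point. The pads swing forward as they close: fully open they stand 13 mm farther back than shut.
Start: joints at [1.237, 0.469, -0.049, 1.532, 0.024, 1.141, -0.082], TCP at [202.615, -643.89, 239.335] pointing down, gripper open.
Joint ranges: [-2.59, 2.59], [-0.33, 1.99], [-1.39, 1.29], [0.1, 2.45], [-1.04, 4.18], [0.21, 1.99], [-2.66, 2.66]. Speed limits (rad/s): [2.57, 2.57, 3.14, 3.14, 3.14, 3.14, 3.14].

## Interface

Orientations are given as a unit quaternion [x, y, z, w].
In Python, from bench import * gives the robot as it stands. Calls block until the motion is done:
- move_ptp(position, orientation): joint-space move of the TCP to a pose.
- move_l(position, attitude=None, rate=150, contact_N=None): straight line of the TCP; attitude=None keeps the orientation; rate is the mean speed in mm/s. With contact_N (N) it stops when the force on the tool has changed by that much, and returns True; else False.
- move_j(angles): joint-space move.
- set_gripper(opening, grasp_force=None): finger opening in mm; grasp_force is the grip in N (None keeps the last); returns when the fingers have stopped.
- wait(seconds).
- solve_ik(position, orientation): joint angles nearest the present ones, or None.
- observe(): the state.
- read_camera(name): name is "scene" or "side" or "wrist"; returns the picture (480x640x3 uint8, red, green, blue); there is no depth.
- get_calibration(name): a dict with "fovy" (degrees; the focal length in pixels is half the picture's height over the tangent of half this angle, whatever the lens; pixels are square), "cx", "cy" (the principal point, pixels), "R" (3x3) and "t" (3): a world point X has camera coordinates R X + t. Camera axes: x right, y down, z forward; pixel columns grow to the right and rows downward; lengths in mm; the calibration is good to about 2 mm. A picture is of the moment at which its call begins: read the wrist's pose just before it. get_calibration takes no time and is no camera call; for the wrist camera it gives the pose at the moment of the call.
A pose or a line that the arm cannot do raises IKError and nothing moves.
- job_done(): hands the job in, once; it reports no verdict.
The state is a dict: "clock": time; "q": joint angles; "joint_vel": joint speeds; "joint_torque": joint torques, N m; "eef_pos": TCP position; "ee_rot": TCP orientation; "force": force on the tool from outside, world axes, zero at the start; "torque": the same for the moment, N m; "finger_gap": finger opening in mm.
Only numpy, scipy, OpenCV 4.12 (cv2) and the standard library are available. Lean on these libraries where they do the work, as an engineer would, in place of code of your own. Each camera call takes 0.05 s, during which the arm holds its last target.

## Task

From the open-fronted wooden crate, slide the bright die plate with the red and yellow test spots out onto the middle of the green checking bay, keeping it flat on the board rather than lifting it. Then take the orange probe from its forked stand, touch its spring tip gently for about half a second on the red spot and then on the yellow spot, and hang the probe back upright in its stand. Leave the other tooling and the oil bottle where they are, and the plate in the bay.

Things in the scene. Friction and masses are not known exactly. Their poses are not given: they have to be found in the camera images.
- crate: Fixed wooden crate; origin under the centre of its base board (330 x 400 mm in x, y; top at z = 8 mm). Walls 12 mm thick, tops at z = 68 mm: at the +x edge, and at both y edges from x = -20 to +165 mm. Its mouth is open to its -x, where the board goes on level as an apron with the bay. Inside, three pieces stand side by side in random order, 120 mm apart along y, at x = about 55 mm.
- bay_center (a point): Centre of the green checking bay with a white edge, 140 x 126 mm, painted flat on the apron; point on the board's top, axes as the crate's.
- plate_center (a point): Centre (half-way up) of the loose bright aluminium die plate: 110 mm along its x, 96 mm along y, 25 mm thick, about 0.6 kg, flat on the board, z up, roughly square to the crate at first. A round through-bore, 56 mm in diameter, at its middle takes the shut fingers, which can drag it. Two coloured test spots on top.
- spot_red (a point): Centre of the red test spot, a 16 mm disc flush with the plate's top, near one corner (42 mm to -x and 34 mm to +y of the plate's centre in the plate's axes).
- spot_yellow (a point): Centre of the yellow test spot, a 16 mm disc flush with the plate's top, at the opposite corner (42 mm to +x and 34 mm to -y of the plate's centre).
- plate: The die plate itself; origin at the centre of its underside.
- stand: Fixed grey probe stand; origin under the centre of its 90 x 90 x 12 mm foot. A post 56 mm wide at its +x side carries a level fork: two prongs, 60 mm long along x, tops at z = 90 mm (the post ends level with them), leave a slot 24 mm wide, open to -x. It stands left or right of the crate.
- stand_home (a point): Where probe_grip is when the probe hangs at home: on the middle line of the stand's slot, half-way along the prongs, 48 mm above their tops (138 mm above the table). The probe goes in and out straight up and down (60 mm clears it) or through the slot's open end.
- probe_grip (a point): Grip point on the axis of the upright probe (0.17 kg, 150 mm long, z up), 108 mm above its tip, half-way up its round orange barrel (27 mm in diameter, 66 to 150 mm above the tip). A black collar (48 mm in diameter, 60 to 66 mm above the tip) rests on the fork; below it a steel nose 16 mm in diameter, then the brass tip.
- probe_tip (a point): Lowest point of the probe's round-ended brass tip (8 mm in diameter). The tip is sprung: it gives way up to 10 mm into the nose, with about 1.2 N at first and 4.2 N at full travel; beyond that it is hard.
- probe: The probe itself; origin on its axis at the height of the free (unpressed) tip.
- dark_plate: Bystander in the crate: a dark steel die plate of the same shape and size as the bright one, without coloured spots; origin at the centre of its underside.
- punch: Bystander in the crate: a steel punch block 90 x 80 x 22 mm with an upright round shank 32 mm in diameter whose top is 58 mm above its underside; origin at the centre of its underside.
- bar: Bystander in the crate: a steel bar 25 x 25 mm, 220 mm long, lying along the back wall; origin at the centre of its underside.
- oil: Bystander: a blue bottle, 60 mm in diameter, 160 mm tall, standing on the table on the other side of the crate from the stand; origin at the centre of its underside.
There are look-alikes about, which are no part of the job. What is shaped like the probe but purple is not meant. What is shaped like the plate but purple is not meant.

How it is judged:
By the outcome, as a careful person would: the job done as asked, in the order asked, and still so for the second after the job is handed in, with the robot touching nothing.
It also fails if it takes over 72 s, if anything falls off the work surface, if the arm or the gripper's body presses on something with over 40 N, if the wrist force passes 120 N, or if a joint passes its speed limit or range.

## Working session

There is one attempt and no reset: what is moved stays moved. The work goes in short steps, each a Python script; the robot and the scene stay as the last script left them, time stands still between calls to the robot, and variables do not carry over. Pictures are saved under pics/ and viewed, and the job is handed in when it is done.

```bash
ls; mkdir -p pics
python3 - <<'E'
from bench import *
import cv2
s=observe(); print(s)
for n in("scene","side","wrist"):
    c=get_calibration(n); print(n,c)
    im=read_camera(n); cv2.imwrite(f"pics/{n}0.png",im[:,:,::-1])
print(observe()["clock"])
E
```

```text
pics
{'clock': 0.0, 'q': array([ 1.23711379,  0.4694901 , -0.04860718,  1.53365563,  0.02409589,
        1.14096692, -0.08232041]), 'joint_vel': array([ 0.00029878, -0.00111756,  0.00268902, -0.00121192,  0.00102293,
       -0.00097335,  0.0001147 ]), 'joint_torque': array([-1.33747972e-04, -5.10307825e+01, -4.67135722e-02, -2.37707680e+01,
        1.06231280e-02,  7.65467354e-03,  1.82941747e-06]), 'eef_pos': array([ 202.41577246, -643.36768154,  238.24482651]), 'ee_rot': array([-0.6987863 , -0.10801967,  0.69903505, -0.10667453]), 'force': array([0.15554355, 0.98355285, 0.9857091 ]), 'torque': array([ 0.02995516, -0.06105299, -0.02740622]), 'finger_gap': 85.69294402667096}
scene {'fovy': 48.88316509325864, 'cx': 322.9977782201452, 'cy': 250.56952216902013, 'R': array([[ 0.4305486 ,  0.90245006,  0.01455307],
       [ 0.65851734, -0.30306265, -0.68884537],
       [-0.61723805,  0.30616486, -0.72476222]]), 't': array([-222.98773927, -311.73902482, 1578.97202145])}
side {'fovy': 53.841104708574605, 'cx': 314.4370197704085, 'cy': 233.31223658567694, 'R': array([[-0.98998203, -0.13929618, -0.02306836],
       [-0.0624571 ,  0.5785628 , -0.81324301],
       [ 0.12662814, -0.80365519, -0.58146681]]), 't': array([ 588.2663267 ,  117.82275351, 1132.48224424])}
wrist {'fovy': 60.678917069710785, 'cx': 321.1839146286251, 'cy': 238.926431431432, 'R': array([[ 3.00646736e-01, -9.53735483e-01, -4.10144018e-04],
       [-9.06374106e-01, -2.85850755e-01,  3.11087328e-01],
       [-2.96812263e-01, -9.31556459e-02, -9.50381243e-01]]), 't': array([-674.78167675,  -39.4163222 ,  380.31724772])}
0.15
```

View pics/scene0.png

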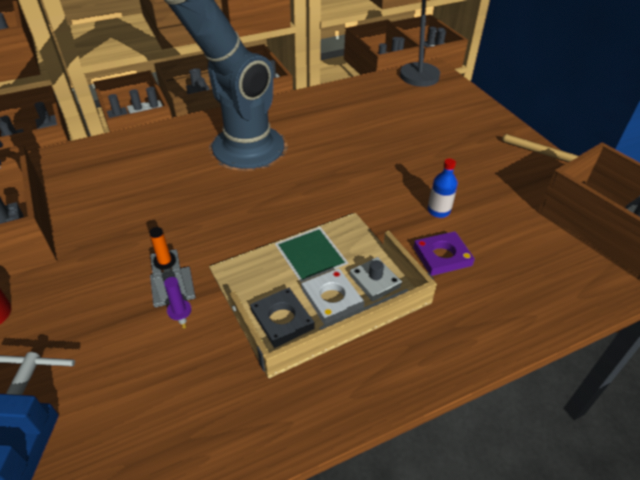

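View pics/side0.png

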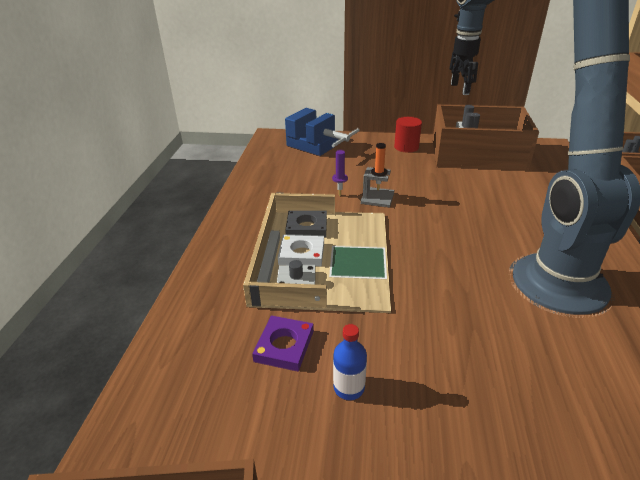

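View pics/wrist0.png

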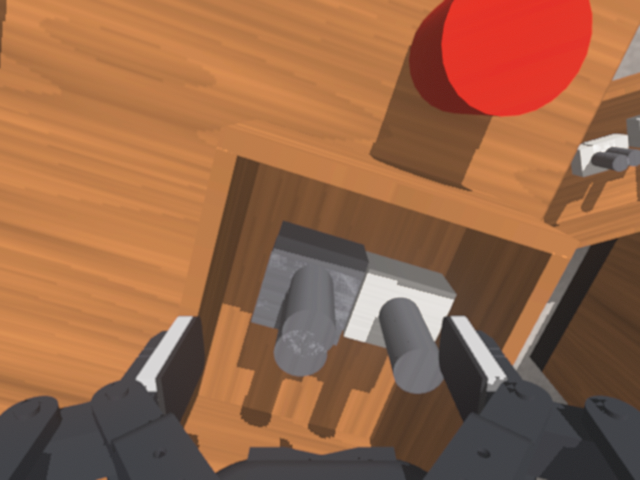

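Scene view: the bright plate with red and yellow spots is in the middle slot (332,292), with the dark plate at (281,317) and the punch at (376,275). The purple look-alike plate is outside the crate at (444,252). The orange probe hangs in the stand at (162,250), and the purple probe is at (177,300), off to one side. I'll do rough localisation next.

```bash
cat > h.py <<'E'
from bench import *
import numpy as np, cv2
def K(c):
    f=240/np.tan(np.radians(c["fovy"])/2); return f,c["cx"],c["cy"]
def ray(c,uv):
    f,cx,cy=K(c); R=np.array(c["R"]);t=np.array(c["t"])
    d=R.T@np.array([(uv[0]-cx)/f,(uv[1]-cy)/f,1.]); return -R.T@t,d/np.linalg.norm(d)
def onz(c,uv,z):
    o,d=ray(c,uv); return o+d*(z-o[2])/d[2]
def proj(c,X):
    f,cx,cy=K(c); p=np.array(c["R"])@np.array(X,float)+c["t"]; return np.array([cx+f*p[0]/p[2],cy+f*p[1]/p[2]])
def tri(L):
    A=np.zeros((3,3));b=np.zeros(3)
    for c,uv in L:
        o,d=ray(c,uv);P=np.eye(3)-np.outer(d,d);A+=P;b+=P@o
    X=np.linalg.solve(A,b); return X,[np.linalg.norm((np.eye(3)-np.outer(d,d))@(X-o)) for o,d in [ray(*l) for l in L]]
def blob(im,lo,hi,roi=None,n=1):
    h=cv2.cvtColor(im,cv2.COLOR_RGB2HSV);m=cv2.inRange(h,np.array(lo),np.array(hi))
    if roi: k=np.zeros_like(m);k[roi[1]:roi[3],roi[0]:roi[2]]=1;m=m*k
    N,_,st,ce=cv2.connectedComponentsWithStats(m)
    o=sorted(range(1,N),key=lambda i:-st[i,4])[:n]
    return [(st[i].tolist(),ce[i].round(1).tolist()) for i in o],m
E
python3 - <<'E'
from h import *
np.set_printoptions(precision=1,suppress=True)
C={n:get_calibration(n) for n in("scene","side")}
I={n:cv2.imread(f"pics/{n}0.png")[:,:,::-1].copy() for n in C}
for n in C:
    g,m=blob(I[n],(60,80,40),(90,255,255),n=1)
    print(n,"green",g,onz(C[n],g[0][1],8))
    cs,_=cv2.findContours(m,cv2.RETR_EXTERNAL,cv2.CHAIN_APPROX_NONE)
    c=max(cs,key=cv2.contourArea);q=cv2.approxPolyDP(c,6,True)[:,0]
    for p in q: print(p,onz(C[n],p,8))
    for nm,lo,hi in(("red",(0,150,100),(6,255,255)),("yel",(22,190,120),(32,255,255)),("org",(7,215,120),(14,255,255))):
        b,_=blob(I[n],lo,hi,n=4);print(nm,b,[onz(C[n],x[1],33) for x in b])
    b,_=blob(I[n],(105,150,80),(125,255,255),n=2); print('blue',b)
a=tri([(C['scene'],(156.5,231)),(C['side'],(381,146))]);print("probe top",a)
E
python3 - <<'E'
import cv2
a=cv2.imread('pics/scene0.png')[200:380,130:450];cv2.imwrite('pics/c1.png',cv2.resize(a,(800,450),interpolation=cv2.INTER_CUBIC))
a=cv2.imread('pics/side0.png')[130:320,230:420];cv2.imwrite('pics/c2.png',cv2.resize(a,(600,600),interpolation=cv2.INTER_CUBIC))
E
```

```text
scene green [([280, 230, 63, 49, 1739], [310.7, 253.8])] [485.5 -17.4   8. ]
[318 230] [418.7  33.3   8. ]
[280 244] [424.4 -71.8   8. ]
[302 278] [546.6 -67.4   8. ]
[342 262] [540.8  38.9   8. ]
red [([444, 158, 12, 11, 96], [449.9, 162.9]), ([0, 307, 7, 17, 74], [2.1, 315.7]), ([334, 272, 5, 4, 15], [335.9, 273.6]), ([421, 243, 2, 1, 2], [421.5, 243.0])] [array([352. , 473.5,  33. ]), array([ 399. , -684.1,   33. ]), array([586.5,  -0.9,  33. ]), array([585.5, 228.4,  33. ])]
yel [([326, 310, 5, 4, 17], [327.9, 311.4]), ([464, 254, 5, 3, 12], [466.2, 255.1]), ([183, 326, 2, 1, 2], [183.5, 326.0])] [array([674.4, -63.7,  33. ]), array([663.2, 302.3,  33. ]), array([ 582.9, -350. ,   33. ])]
org [([151, 235, 19, 30, 347], [160.9, 249.4])] [array([ 347.4, -339.8,   33. ])]
blue [([0, 395, 40, 59, 1226], [18.3, 416.0]), ([616, 102, 24, 60, 764], [631.2, 136.4])]
side green [([332, 248, 52, 28, 1319], [358.1, 261.7])] [484.1 -15.4   8. ]
[335 248] [548.4 -66.    8. ]
[332 274] [544.7  39.7   8. ]
[383 275] [420.3  29.4   8. ]
[381 249] [427.9 -74.9   8. ]
red [([394, 116, 28, 36, 529], [403.8, 131.0]), ([343, 324, 16, 17, 213], [349.9, 331.5]), ([302, 324, 6, 4, 20], [304.7, 325.6]), ([314, 253, 5, 3, 12], [316.1, 254.2])] [array([ 362. , -789.2,   33. ]), array([484.8, 245.9,  33. ]), array([580.3, 240.6,  33. ]), array([589.6,  -2.7,  33. ])]
yel [] []
org [] []
blue [([334, 340, 31, 34, 809], [348.3, 357.6]), ([334, 386, 28, 14, 119], [346.7, 394.5])]
probe top (array([ 443.8, -341.1,  178. ]), [np.float64(1.2139308438121106), np.float64(1.21393084381209)])
```

View pics/c1.png

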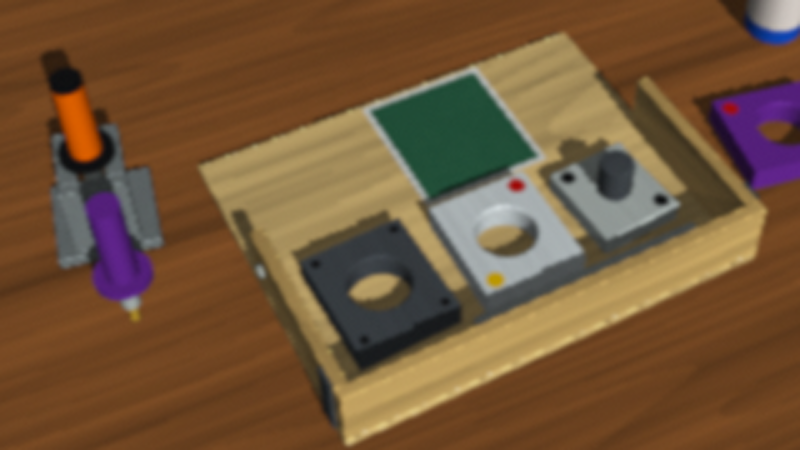

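View pics/c2.png

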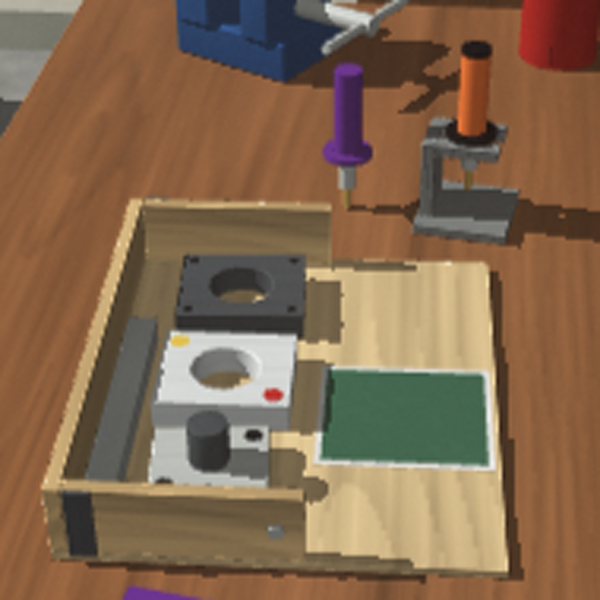

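The probe top comes out at z=178 (expected 180), the bay at about (485,-16), the red spot at (587,-2) and the yellow spot at (674,-64). The spots are 108 mm apart, as given. Next I'll move above for a closer wrist view.

```bash
cat >> h.py <<'E'
from scipy.spatial.transform import Rotation as Ro
def quat(yaw):
    "tool x down, jaw direction at angle yaw in world xy"
    x=np.array([0,0,-1.]);y=np.array([np.cos(yaw),np.sin(yaw),0]);z=np.cross(x,y)
    return Ro.from_matrix(np.c_[x,y,z]).as_quat()
def snap(n,name):
    c=get_calibration(n);im=read_camera(n);cv2.imwrite(f"pics/{name}.png",im[:,:,::-1]);np.save(f"pics/{name}.npy",c,allow_pickle=True);return c,im
def load(name): return np.load(f"pics/{name}.npy",allow_pickle=True).item(),cv2.imread(f"pics/{name}.png")[:,:,::-1].copy()
E
python3 - <<'E'
from h import *
np.set_printoptions(precision=3,suppress=True)
s=observe();R=Ro.from_quat(s["ee_rot"]).as_matrix();print(R)
c=get_calibration("wrist");o=-c["R"].T@c["t"];print("cam in tool",R.T@(o-s["eef_pos"]),"axis",R.T@c["R"][2])
for yaw in (np.pi/2,-np.pi/2,0,np.pi):
  for p in ((560,-30,300),(444,-341,127),(630,-33,22),(485,-16,22),(630,-33,140)):
    print(round(yaw,2),p,solve_ik(p,quat(yaw)))
C={n:get_calibration(n) for n in("scene","side")}
print("purple top",tri([(C['scene'],(130+105/2.5,200+205/2.5)),(C['side'],(230+348/3.158,130+72/3.158))]))
E
```

```text
[[-0.001  0.3   -0.954]
 [ 0.001 -0.954 -0.3  ]
 [-1.    -0.001  0.   ]]
cam in tool [-135.079    0.155  -81.216] axis [0.95  0.001 0.311]
1.57 (560, -30, 300) [ 0.709  0.375 -0.952  1.692  0.321  1.242  1.256]
1.57 (444, -341, 127) [ 1.121  0.509 -0.713  1.891  0.421  0.896  1.772]
1.57 (630, -33, 22) [ 0.511  0.789 -0.767  1.776  0.699  0.872  0.989]
1.57 (485, -16, 22) [ 0.444  0.568 -0.627  2.125  0.575  0.62   0.981]
1.57 (630, -33, 140) [ 0.532  0.625 -0.79   1.709  0.508  1.024  1.135]
-1.57 (560, -30, 300) [ 0.423  0.282 -0.552  1.706  0.157  1.198 -1.739]
-1.57 (444, -341, 127) [ 0.669  0.412 -0.114  1.917  0.063  0.816 -1.049]
-1.57 (630, -33, 22) [ 0.16   0.659 -0.243  1.798  0.227  0.712 -1.778]
-1.57 (485, -16, 22) [ 0.222  0.508 -0.343  2.137  0.322  0.544 -1.929]
-1.57 (630, -33, 140) [ 0.252  0.523 -0.369  1.726  0.226  0.935 -1.777]
0 (560, -30, 300) [ 0.546  0.312 -0.715  1.699  0.216  1.212 -0.222]
0 (444, -341, 127) [ 0.906  0.444 -0.42   1.903  0.237  0.843  0.364]
0 (630, -33, 22) [ 0.393  0.726 -0.58   1.783  0.535  0.796 -0.456]
0 (485, -16, 22) [ 0.353  0.538 -0.508  2.13   0.47   0.583 -0.495]
0 (630, -33, 140) [ 0.453  0.586 -0.665  1.714  0.42   0.99  -0.366]
3.14 (560, -30, 300) [ 0.894  0.542 -1.31   1.684  0.537  1.34   2.631]
3.14 (444, -341, 127) [ 0.421  0.411  0.203  1.932 -0.112  0.809 -2.457]
3.14 (630, -33, 22) [-0.706  0.975  1.102  1.85  -1.037  1.031 -2.295]
3.14 (485, -16, 22) [ 0.808  0.855 -1.185  2.108  1.032  0.953  2.163]
3.14 (630, -33, 140) [-0.723  0.758  1.109  1.784 -0.762  1.101 -2.487]
purple top (array([ 562.194, -345.836,  148.414]), [np.float64(0.5594359661161807), np.float64(0.5594359661161625)])
```

Run:
```python
from h import *
np.set_printoptions(precision=1,suppress=True)
move_ptp([575,-30,300],quat(-np.pi/2)); set_gripper(0)
snap("wrist","w1"); s=observe(); print(s["clock"],s["eef_pos"],s["finger_gap"])
```

```text
3.5167 [575. -30. 300.] 0.36822883909446014
```

View pics/w1.png

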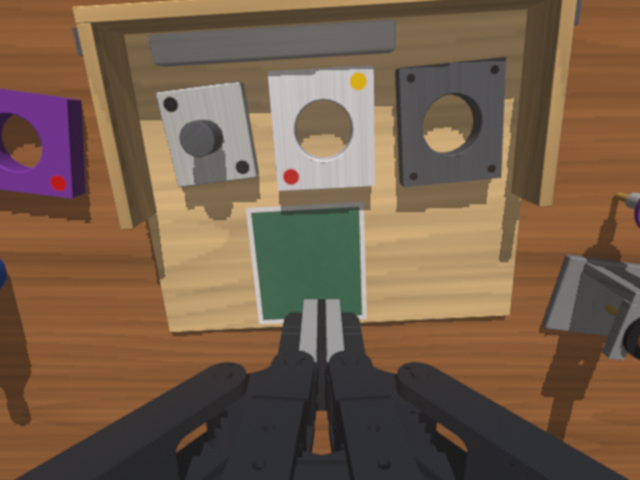

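Wrist view: the bright plate's bore is at (323,130), the red spot at (291,177), the yellow spot at (358,81), and the bay is right in front of it. The purple plate (20,140) and dark plate (450,122) don't fit the description. The bright plate is the only silver one with the two spots.

Run:
```python
from h import *
np.set_printoptions(precision=1,suppress=True)
c,im=load("w1")
r,_=blob(im,(0,150,80),(8,255,255),(250,50,400,200)); y,_=blob(im,(18,150,120),(32,255,255),(330,60,380,110))
print(r,y)
R=onz(c,r[0][1],33);Y=onz(c,y[0][1],33);print("red",R,"yel",Y,"ctr",(R+Y)/2,"d",np.linalg.norm(R-Y),"yaw deg",np.degrees(np.arctan2(*(Y-R)[[1,0]])-np.arctan2(-68,84)))
for p in((249,208),(362,204),(366,318),(261,324)): print("bay",onz(c,p,8))
g,m=blob(im,(60,80,40),(90,255,255));print(g)
cs,_=cv2.findContours(m,cv2.RETR_EXTERNAL,cv2.CHAIN_APPROX_NONE);k=max(cs,key=cv2.contourArea)
for p in cv2.approxPolyDP(k,5,True)[:,0]: print("green",p,onz(c,p,8))
for p in((75,8),(580,0)): print("crate back top",onz(c,p,68))
for p in((171,332),(509,315)): print("apron front",onz(c,p,8))
a=im[40:340,140:540];cv2.imwrite("pics/c3.png",cv2.resize(a[:,:,::-1],(800,600),interpolation=cv2.INTER_CUBIC))
```

```text
[([284, 170, 14, 14, 150], [290.6, 176.5])] [([351, 73, 15, 17, 204], [357.9, 80.9])]
red [589.3  -0.2  33. ] yel [677.1 -63.8  33. ] ctr [633.2 -32.   33. ] d 108.45167136286717 yaw deg 3.0587225378507696
bay [551.4  46.9   8. ]
bay [555.8 -73.8   8. ]
bay [419.3 -82.8   8. ]
bay [411.4  40.4   8. ]
[([253, 211, 107, 107, 9414], [307.2, 260.2])]
green [356 211] [548.1 -67.6   8. ]
green [253 214] [544.8  42.9   8. ]
green [265 317] [420.6  35.3   8. ]
green [300 311] [428.5  -5.7   8. ]
green [304 297] [446.4 -10.6   8. ]
green [339 297] [446.4 -50.8   8. ]
green [342 311] [428.5 -54.6   8. ]
green [359 313] [425.9 -74.4   8. ]
crate back top [729.3 165.6  68. ]
crate back top [ 735.3 -235.    68. ]
apron front [400.7 147.3   8. ]
apron front [ 423.3 -249.6    8. ]
```

View pics/c3.png

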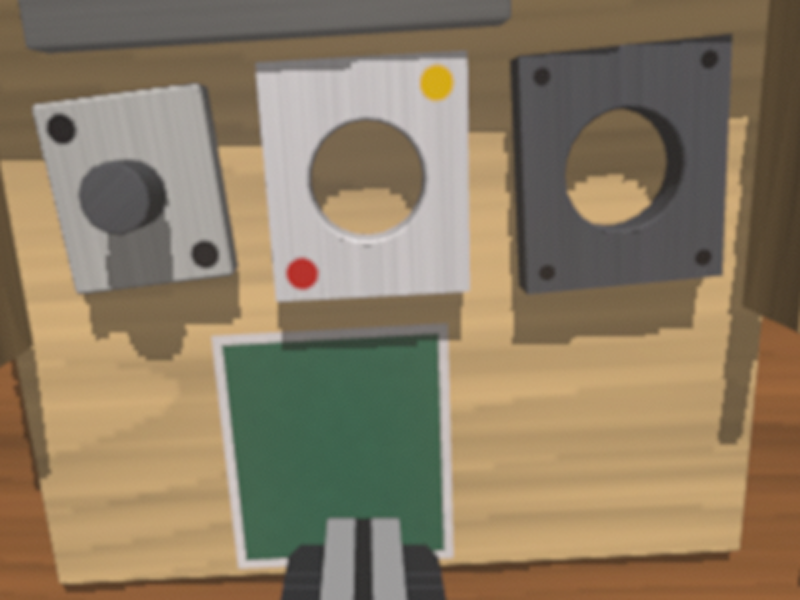

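The plate centre is at (633,-32), with the spots 108.4 mm apart against 108.1 expected and a yaw of 3°. The bay centre is at (484.8,-17), where the corner mean and both fixed cameras agree within 2 mm. I'll insert the shut fingers in the bore and drag.

Run:
```python
from h import *
np.set_printoptions(precision=1,suppress=True)
q=quat(-np.pi/2+np.radians(3))
p=np.array([633,-32]);b=np.array([484.8,-17]);u=(b-p)/np.linalg.norm(b-p)
move_l([*p,90],q,rate=200)
hit=move_l([*p,22],rate=60,contact_N=10); s=observe();print(hit,s["eef_pos"],s["force"])
if not hit:
    set_gripper(15); s=observe();print(s["finger_gap"],s["force"])
    e=b+6*u
    move_l([*e,22],rate=70); s=observe();print(s["clock"],s["eef_pos"],s["force"])
    set_gripper(0)
    move_l([*e,100],rate=120)
    move_l([500,-30,300],rate=250); 
snap("wrist","w2"); print(observe()["clock"])
```

```text
False [633.4 -31.9  22.5] [-0.5 -0.2  0. ]
15.078046619417641 [-0.2 -0.3 -0.2]
8.7 [479.1 -16.3  22.3] [4.8 0.  2.8]
10.8
```

View pics/w2.png

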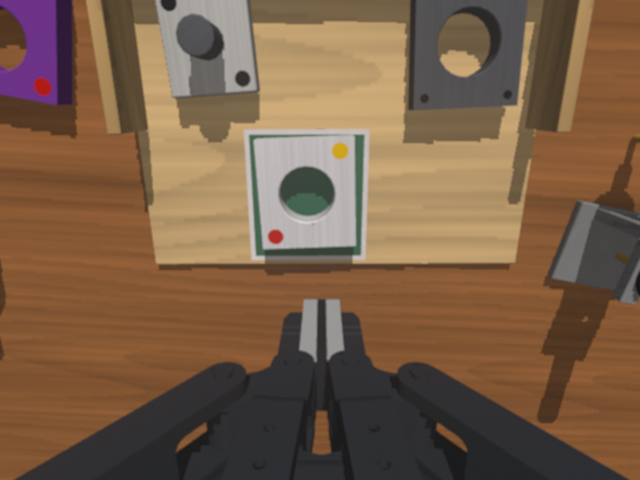

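The plate now lies inside the white edge: bore at (307,192), red at (276,237), yellow at (340,151). I'll measure it, and look at the probe from above with the wrist camera.

Run:
```python
from h import *
np.set_printoptions(precision=1,suppress=True)
c,im=load("w2")
def spots(c,im,roi):
    r,_=blob(im,(0,150,80),(8,255,255),roi); y,_=blob(im,(18,150,120),(32,255,255),roi)
    R=onz(c,r[0][1],33);Y=onz(c,y[0][1],33);print(r,y);print("red",R,"yel",Y,"ctr",(R+Y)/2,"d",np.linalg.norm(R-Y),"yaw",np.degrees(np.arctan2(*(Y-R)[[1,0]])-np.arctan2(-68,84)))
spots(c,im,(240,125,375,265))
P=[onz(c,p,8) for p in((245,130),(368,129),(364,258),(251,260))];print(np.array(P),"bay",np.mean(P,0))
# fly toward the probe: camera roughly beside it
move_ptp([470,-341,330],quat(-np.pi/2)); c,im=snap("wrist","w3"); snap("scene","s3");snap("side","d3");print(observe()["clock"])
for n in("s3","d3"):
    c,im=load(n); 
    try: spots(c,im,(250,200,360,330))
    except Exception as e: print(e)
```

```text
[([269, 231, 13, 12, 129], [275.1, 236.4])] [([333, 143, 15, 15, 173], [339.7, 150.4])]
red [448.6  14.4  33. ] yel [538.6 -45.9  33. ] ctr [493.6 -15.7  33. ] d 108.3557987035491 yaw 5.168472098171603
[[551.   49.1   8. ]
 [558.6 -74.1   8. ]
 [420.4 -81.9   8. ]
 [411.4  43.2   8. ]] bay [485.3 -15.9   8. ]
12.15
[([314, 231, 4, 3, 10], [315.5, 232.2])] [([306, 263, 6, 4, 16], [308.5, 264.8])]
red [446.3  13.4  33. ] yel [536.2 -46.1  33. ] ctr [491.3 -16.3  33. ] d 107.84844407244049 yaw 5.4940204523835945
[([343, 324, 16, 6, 78], [350.2, 326.9])] [([336, 244, 5, 2, 8], [338.0, 244.6])]
red [485.2 233.1  33. ] yel [538.8 -48.7  33. ] ctr [512.   92.2  33. ] d 286.8246129480712 yaw -40.22919554670313
```

View pics/w3.png

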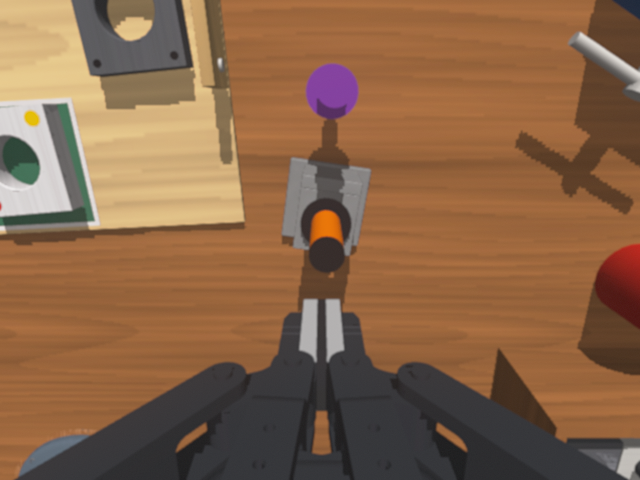

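View pics/d3.png

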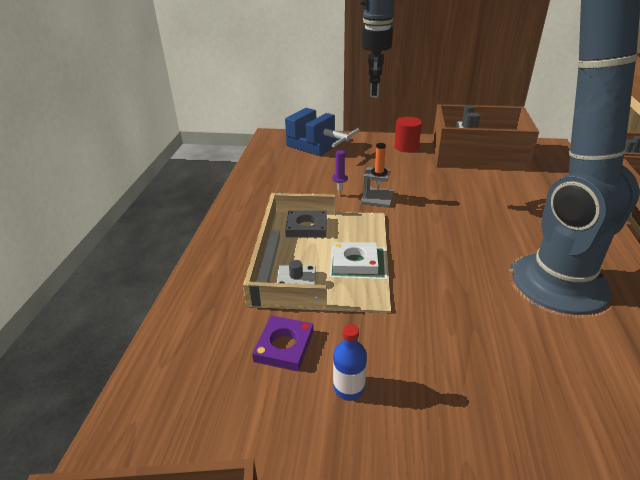

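The plate is about 8 mm short of the bay centre along x ((493,-16) against (485,-16)). It would pass as inside, but I'll nudge it closer. First, probe and stand measurements from this picture.

Run:
```python
from h import *
np.set_printoptions(precision=1,suppress=True)
c,im=load("w3")
a=im[130:290,250:410];cv2.imwrite("pics/c4.png",cv2.resize(a[:,:,::-1],(600,600),interpolation=cv2.INTER_CUBIC))
a=load("d3")[1][135:215,330:410];cv2.imwrite("pics/c5.png",cv2.resize(a[:,:,::-1],(600,600),interpolation=cv2.INTER_CUBIC))
print(onz(c,(326.5,254.5),180), onz(c,(332,90),150))
```

```text
[ 446.9 -342.9  180. ] [ 562.4 -346.3  150. ]
```

View pics/c4.png

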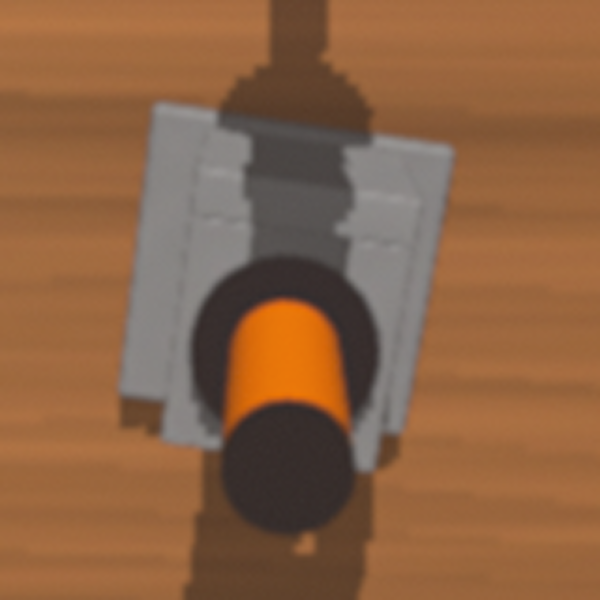

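View pics/c5.png

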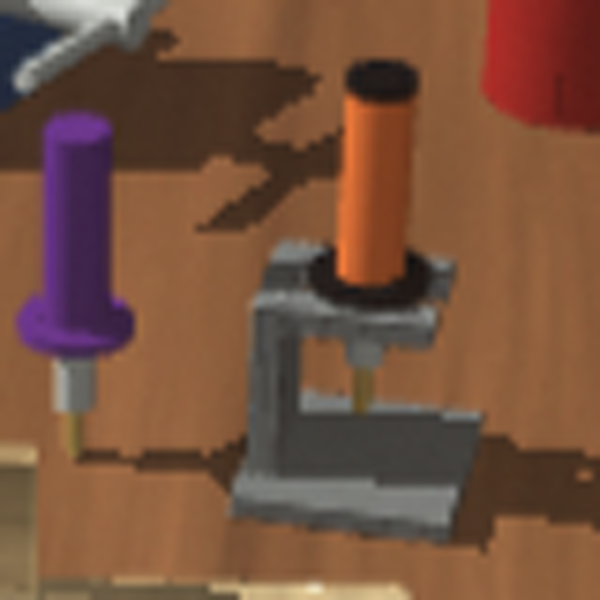

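The crops confirm it: the orange probe hangs in the fork at about (446,-342), with its top disc at (326.8,254.5) in the wrist picture. The purple one at (562,-346) stands outside the stand and isn't meant. Now the plate nudge, then back to the probe.

Run:
```python
from h import *
np.set_printoptions(precision=1,suppress=True)
c,im=load("w3"); print("collar",onz(c,(326.1,222.3),96))
q=quat(-np.pi/2+np.radians(4))
move_ptp([491,-16,90],q)
hit=move_l([491,-16,22],rate=60,contact_N=10); print(hit)
if not hit:
    move_l([471,-16.3,22],rate=50);print(observe()["force"])
    move_l([476,-16.3,22],rate=50)
    move_l([476,-16,110],rate=150)
    move_l([500,-30,300],rate=250)
c,im=snap("wrist","w4");print(observe()["clock"])
roi=(240,125,375,265)
r,_=blob(im,(0,150,80),(8,255,255),roi); y,_=blob(im,(18,150,120),(32,255,255),roi)
R=onz(c,r[0][1],33);Y=onz(c,y[0][1],33);print(r,y);print("red",R,"yel",Y,"ctr",(R+Y)/2,"d",np.linalg.norm(R-Y),"yaw",np.degrees(np.arctan2(*(Y-R)[[1,0]])-np.arctan2(-68,84)))
```

```text
collar [ 447.9 -343.5   96. ]
False
[ 0.3 -0.  -0.1]
17.4333
[([268, 234, 13, 13, 127], [273.9, 239.8])] [([334, 149, 15, 15, 172], [340.6, 156.2])]
red [444.   14.6  33. ] yel [533.4 -46.5  33. ] ctr [488.7 -15.9  33. ] d 108.31531543897728 yaw 4.6164504826079735
```

View pics/w4.png

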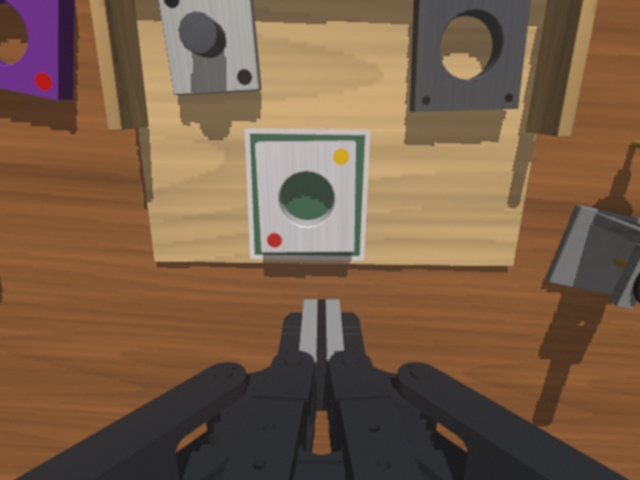

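The plate is now within about 3 mm of the bay middle. Time to take the probe.

Run:
```python
from h import *
np.set_printoptions(precision=2,suppress=True)
snap("scene","s4");snap("side","d4")
for n,roi in(("s4",(290,215,345,290)),("d4",(330,235,395,285))):
    c,im=load(n)
    for lo,hi in(((0,150,80),(8,255,255)),((18,150,110),(32,255,255))):
        b,_=blob(im,lo,hi,roi); print(n,b,[onz(c,x[1],33) for x in b])
q=quat(-np.pi/2)
set_gripper(65)
move_ptp([447,-343,240],q)
hit=move_l([447,-343,127],rate=100,contact_N=10);print(hit)
if not hit:
    f0=observe()["force"]
    set_gripper(15,40); s=observe();print(s["finger_gap"],s["eef_pos"],f0,s["force"])
```

```text
s4 [([313, 230, 5, 3, 11], [315.0, 231.0])] [array([442.  ,  14.09,  33.  ])]
s4 [([305, 262, 5, 4, 15], [307.1, 263.2])] [array([530.38, -46.95,  33.  ])]
d4 [([372, 261, 5, 3, 13], [374.0, 262.2])] [array([444.07,  13.11,  33.  ])]
d4 [([338, 244, 5, 2, 8], [340.0, 244.6])] [array([533.71, -49.27,  33.  ])]
False
25.908049750839663 [ 447.21 -342.98  127.48] [-0.01  0.39  0.58] [-0.99  1.32  3.17]
```

Run:
```python
from h import *
np.set_printoptions(precision=2,suppress=True)
move_l([447,-343,210],rate=120); s=observe();print(s["force"],s["finger_gap"])
q=quat(-np.pi/2)
move_ptp([443.6,14,190],q); 
s=observe();print(s["clock"],s["eef_pos"],s["force"])
move_l([443.6,14,145],rate=120)
snap("scene","s5");snap("side","d5");snap("wrist","w5")
print(observe()["clock"],observe()["force"],observe()["eef_pos"])
for n,x0,y0 in(("s5",260,140),("d5",310,160)):
    a=load(n)[1][y0:y0+130,x0:x0+130];cv2.imwrite(f"pics/{n}c.png",cv2.resize(a[:,:,::-1],(600,600),interpolation=cv2.INTER_CUBIC))
```

```text
[-0.74 -1.02 -1.49] 26.130220208741513
23.2917 [444.07  12.79 189.95] [-0.24 -1.26 -1.86]
23.9667 [-0.58  0.67 -1.61] [444.39  13.96 145.8 ]
```

View pics/s5c.png

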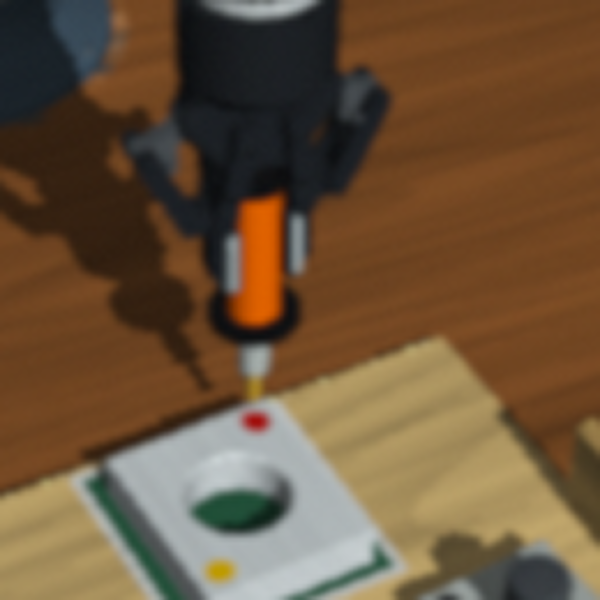

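View pics/d5c.png

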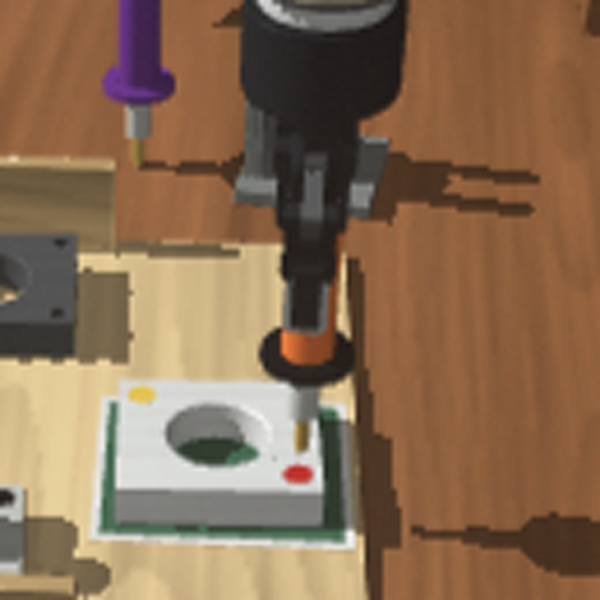

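View pics/w5.png

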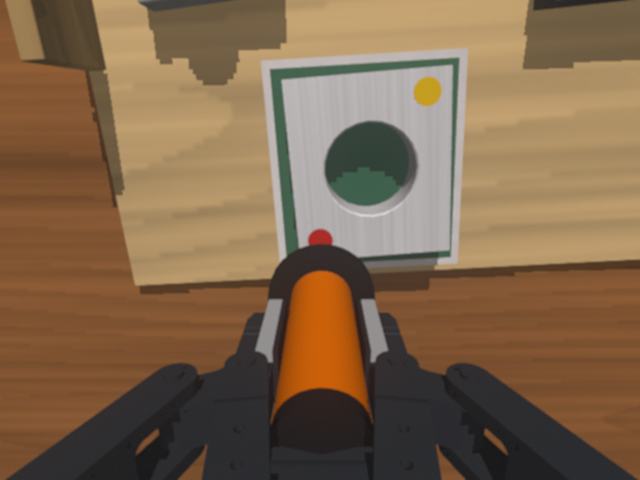

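The probe is upright in the grip. The tip is at (315.0,225.6) in the scene view and (375.2,257.1) in the side view, just above the red spot. I'll triangulate tip against spot.

Run:
```python
from h import *
np.set_printoptions(precision=1,suppress=True)
s,_=load("s5");d,_=load("d5")
print("tip",tri([(s,(315.0,225.6)),(d,(375.2,257.1))]))
print("red",tri([(s,(315.2,231.1)),(d,(374.4,262.4))]))
k=130/600
print("red crop",tri([(s,(260+256*k,140+421*k)),(d,(310+298*k,160+474*k))]))
print("yellow crop",tri([(s,(260+220*k,140+571*k)),(d,(310+142*k,160+395*k))]))
w,im=load("w5")
y,_=blob(im,(18,150,120),(32,255,255),(400,60,460,120));print("yel wrist",y,onz(w,y[0][1],33))
```

```text
tip (array([441.7,  14.4,  50.5]), [np.float64(0.3516812210623792), np.float64(0.3516812210622545)])
red (array([443. ,  14.2,  33.4]), [np.float64(0.08173710345270205), np.float64(0.0817371034524935)])
red crop (array([442.8,  14.9,  32.8]), [np.float64(0.18123381658564577), np.float64(0.1812338165857149)])
yellow crop (array([531.5, -46.2,  32.2]), [np.float64(0.15285335688639973), np.float64(0.15285335688646412)])
yel wrist [([415, 78, 26, 27, 573], [427.3, 91.0])] [533.3 -46.6  33. ]
```

Run:
```python
from h import *
np.set_printoptions(precision=2,suppress=True)
def touch(x,y,name):
    move_l([x,y,136],rate=100); wait(.15); f0=observe()["force"]
    move_l([x,y,124.5],rate=40); a=observe(); 
    wait(.4); b=observe()
    print("dFz",a["force"]-f0,b["force"]-f0,a["eef_pos"],b["eef_pos"],b["clock"]-a["clock"])
    snap("side",name)
    move_l([x,y,145],rate=60); print(observe()["clock"]-b["clock"],observe()["finger_gap"])
touch(444.6,14,"d6")
touch_ok=True
snap("scene","s6"); print(observe()["clock"])
a=load("d6")[1][160:290,310:440];cv2.imwrite("pics/d6c.png",cv2.resize(a[:,:,::-1],(600,600),interpolation=cv2.INTER_CUBIC))
```

```text
dFz [ 1.85 -0.35  4.13] [1.28 0.37 3.25] [445.23  14.1  124.67] [444.99  14.08 124.71] 0.40000000000000213
0.5416999999999987 25.756108236368785
25.8
```

View pics/d6c.png

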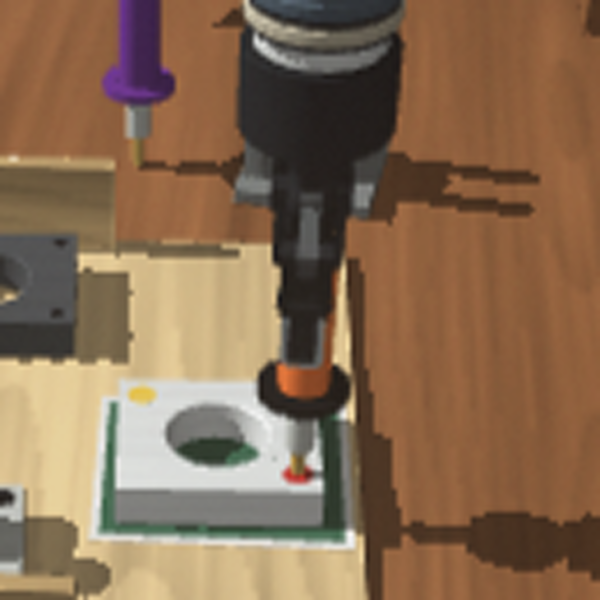

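The side view shows the tip resting on the red spot with about 3 N, and the plate hasn't moved. Yellow is next.

Run:
```python
from h import *
np.set_printoptions(precision=2,suppress=True)
x,y=533.6,-47
move_l([x,y,150],rate=120)
move_l([x,y,136],rate=100); wait(.15); f0=observe()["force"]
move_l([x,y,124.5],rate=40); a=observe(); wait(.4); b=observe()
snap("side","d7")
print("dF",a["force"]-f0,b["force"]-f0,b["eef_pos"])
move_l([x,y,150],rate=60); print(observe()["clock"],observe()["finger_gap"])
snap("scene","s7")
a=load("d7")[1][160:290,290:420];cv2.imwrite("pics/d7c.png",cv2.resize(a[:,:,::-1],(600,600),interpolation=cv2.INTER_CUBIC))
```

```text
dF [1.13 0.89 2.73] [ 1.78 -1.09  2.94] [534.01 -46.98 124.74]
28.75 25.83698003310371
```

View pics/d7c.png

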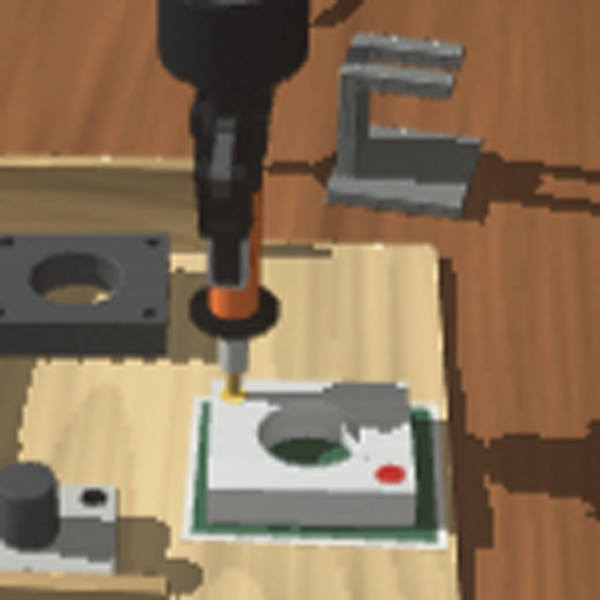

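The tip is on the yellow spot, also with about 3 N. Now I'll hang the probe back at the pose it was taken from.

Run:
```python
from h import *
np.set_printoptions(precision=2,suppress=True)
q=quat(-np.pi/2)
move_l([533,-47,210],rate=150)
move_ptp([447,-343,210],q)
wait(.2); f0=observe()["force"]
move_l([447,-343,150],rate=100)
hit=move_l([447,-343,127],rate=40,contact_N=6); s=observe();print(hit,s["eef_pos"],s["force"]-f0,s["clock"])
snap("side","d8");snap("scene","s8")
for n,x0,y0 in(("s8",110,190),("d8",320,120)):
    a=load(n)[1][y0:y0+100,x0:x0+100];cv2.imwrite(f"pics/{n}c.png",cv2.resize(a[:,:,::-1],(600,600),interpolation=cv2.INTER_CUBIC))
```

```text
True [ 446.53 -342.79  127.48] [-1.28  0.34  5.88] 32.0333
```

View pics/d8c.png

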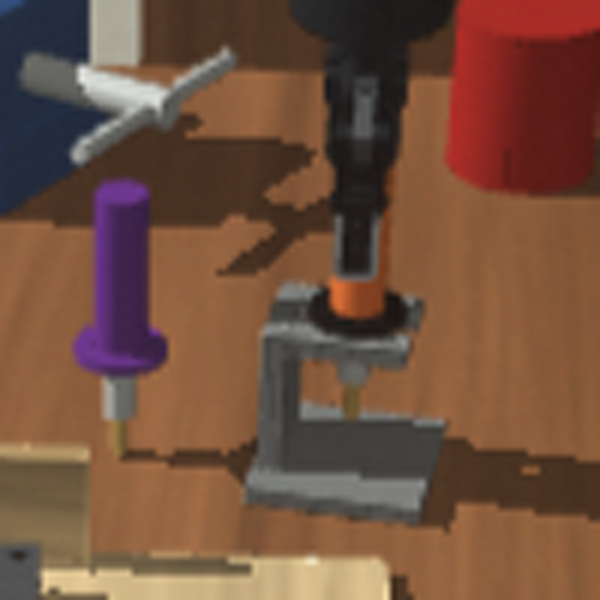

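View pics/s8c.png

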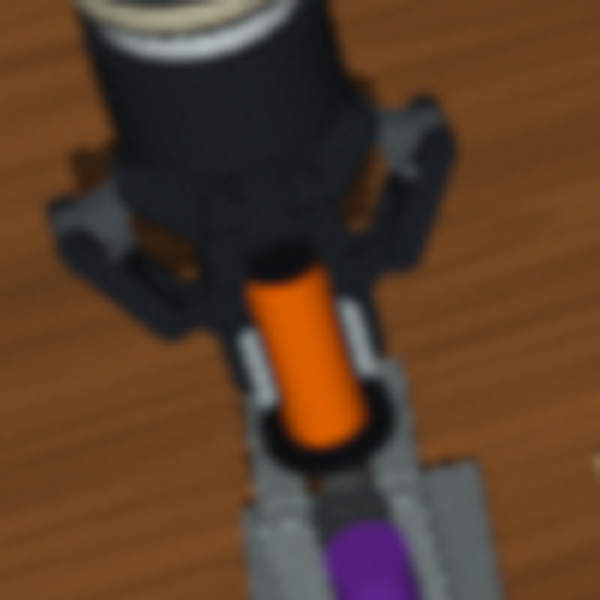

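The collar sits on the fork: contact came at the original height, 127.5 mm, and the nose hangs in the slot. I'll release and back off straight up.

Run:
```python
from h import *
np.set_printoptions(precision=1,suppress=True)
set_gripper(65)
move_l([447,-343,240],rate=120)
move_ptp([470,-341,330],quat(-np.pi/2)); wait(.3)
snap("wrist","w9");snap("side","d9");snap("scene","s9");print(observe()["clock"])
```

```text
34.5917
```

View pics/w9.png

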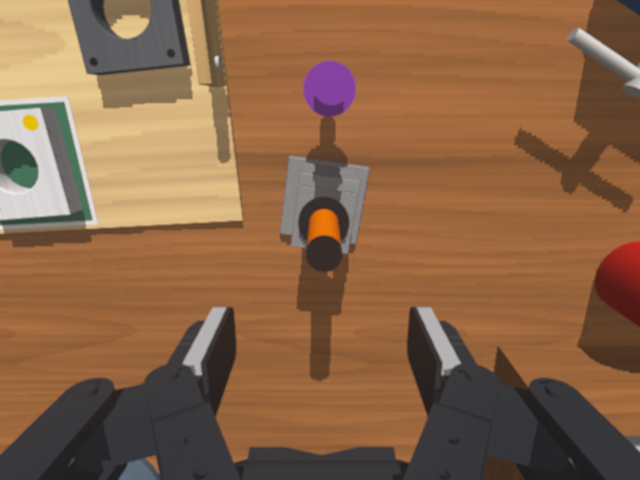

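View pics/d9.png

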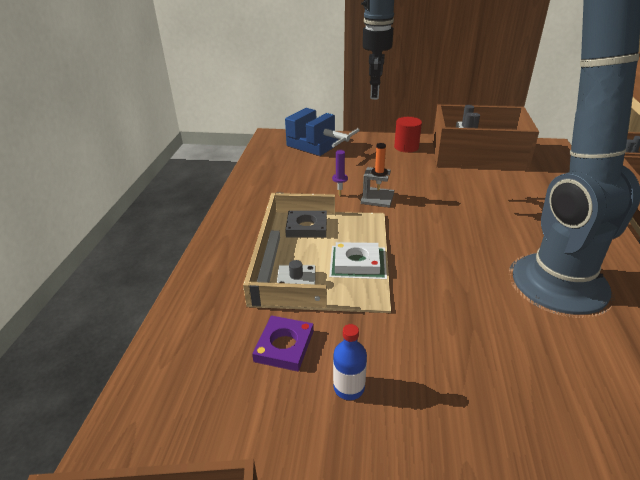

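View pics/s9.png

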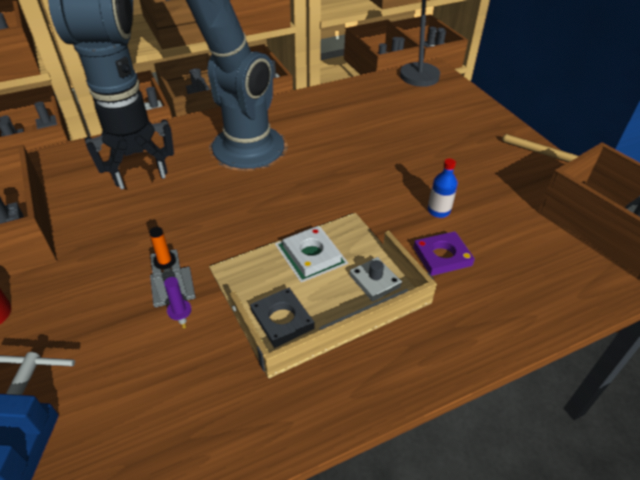

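All three views agree. The probe hangs upright in the fork (wrist 323,252), the plate lies in the bay (scene 312,250), the bystanders look unmoved, and the gripper is clear.

Run:
```python
from h import *
job_done(); print(observe()["clock"])
```

```text
the job is handed in; nothing more can be done
the job is handed in; nothing more can be done
```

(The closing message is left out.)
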